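# Unload the vise and gather the feet in the tray's corner

## Robot

A 6-joint arm with a two-finger parallel gripper is mounted at the origin on the work surface. World frame = base frame: x ahead of the robot, y to its left, z up, the work surface at z = 0. Lengths are in m, angles in rad, forces in N, time in s.
With the tool pointing down it reaches from about 0.35 to 0.975 m from the base axis. Payload 17.4 kg.
Tool frame: the origin (TCP) lies between the finger pads; the fingertips stand 14 mm ahead of it and the grasp point (between the pads) lies 5 mm behind it; z points along the fingers, y is the line along which they close (so a half turn about z gives the same grasp; the last joint's range is limited). The gripper opens to 85 mm and grips with 20 to 120 N. Pads are 22 mm wide; open, the fingers measure 114 mm over their backs; the gripper's body (76 mm by 85 mm) begins 54 mm behind the grasp point. The pads swing forward as they close: fully open they stand 13 mm farther back than shut.
Start: joints at [1.209, 0.116, 1.442, -0, 1.584, -0.038], TCP at [0.215, 0.64, 0.245] pointing down, gripper open.
Joint ranges: [-2.83, 2.83], [-0.83, 2.19], [0.07, 2.5], [-1.14, 4.28], [0.01, 3], [-2.97, 2.97]. Speed limits (rad/s): [1.89, 1.89, 2.22, 3.14, 3.14, 3.14].

## Interface

Orientations are given as a unit quaternion [w, x, y, z].
In Python, from workcell import ctrl, camera, get_calibration, cut_out gives the robot as it stands.
- The arm moves only by the tool send_rows, never from a script. Its arguments are lists of equal length, an entry for each row: "xyz": the shift along the world's x, y, z in shares of 1 m (1.0 is 1 m), a list of three; "angular": the turn, a rotation vector about the world's x, y, z in normalised numbers (1 is 2 rad), a list of three; "fingers": the finger opening in m, from 0 to 0.0854. In form: {"xyz": [[x, y, z], ...], "angular": [[rx, ry, rz], ...], "fingers": [fingers, ...]}. A call has 1 to 12 rows; each row is the pose to reach, as a shift and turn from the pose commanded when the call began; what a row does not reach only later rows make up. A row lasts 1/8 s, in which the tool goes at most 62.5 mm and 10.7 degrees, less where a joint would pass 70% of its speed; a pose out of reach is approached as far as the arm can. Shift and turn numbers lie between -1 and 1, and a call with a number outside is refused. A call with a gripper value outside its range is refused whole. The fingers move at their own pace and stop on an object; "newtons" is the grip in N (left out, the last holds). Time passes only in rows, so rows that repeat a pose let the fingers close. It gives the time, the measured TCP pose, the force, the opening and the grip force at its end, in the units of the state.
- ctrl.get_obs(): the state, without advancing time (a new reading comes with each control period).
- camera(name): name is "scene" or "top"; returns (picture, depth): 420x560x3 uint8, red, green, blue; 420x560 float32, m along the optical axis (not along the pixel's ray), 0 where there is no reading.
- get_calibration(name): a dict with "K" (3x3 intrinsics, pixels), "position" and "rotation" of the camera in the world. Camera axes: x right, y down, z forward; pixel columns grow to the right and rows downward; lengths in m; the calibration is good to about 2 mm. A picture is of the moment at which its call begins. get_calibration takes no time and is no camera call.
- ctrl.sign_off(): hands the job in; it is judged then, once.
Trained networks look in the newest picture that a camera, given by its name, has taken for a name from the list of things; names that differ only in an ending like _2 or _b are one class to them, and where a whole thing is asked for, a point or a joint stands for the part that bears it (a point fixed in the world has none). Each returns a list of dicts, best first, with "conf" (0 to 1); they miss things now and then, are a little off and sometimes report something else, mostly with a low value. They report only what shows in the picture. A call takes as long as a camera call. They do not tell look-alikes from the thing itself.
- cut_out(camera, thing): "mask" (420x560 bool, what is visible of it) and "pixel" ([column, row] in pixels, amid what is visible of it).
The state is a dict: "clock": time; "joints": joint angles; "qd": joint speeds; "joint_efforts": joint torques, N m; "tool_pos": TCP position; "orientation": TCP orientation; "contact_force": force on the tool from outside, world axes, zero at the start; "moment": the same for the moment, N m; "opening": finger opening in m; "grasp_force": force on a finger pad.
Only numpy, scipy, OpenCV 4.12 (cv2) and the standard library are available. Lean on these libraries where they do the work, as an engineer would, in place of code of your own. Each camera call takes 0.05 s, during which the arm holds its last target. There are 200 camera calls.

## Task

Slide the little vise's jaw well open, lift out the finished mounting foot and lay it in the parts tray, which stays flat on the table, with the other three. Then take the tray by its upright grip fin and tip it 20 to 35 degrees so that all four feet slide together into the corner with the pouring lip; finish while still holding the tray tipped, feet gathered and still, with the vise left open and the tape, screwdriver and pliers left alone.

Things in the scene. Friction and masses are not known exactly. Their poses are not given: they have to be found in the camera images.
- vise: grey drill-press vise fixed to the table, base 170 x 80 x 25 mm (x from -55 to +115 mm). Origin under the clamped foot, at table height; its x axis points the way the moving jaw opens. The bed, on which the foot stands, is 25 mm above the table. The fixed jaw, 60 mm wide, has its face at x = -16 mm and its top 45 mm above the table
- jaw (a joint): opening of the vise's moving steel jaw in m along the vise's +x: 0 closed, 0.04 fully open. Slides by hand against 3 N of friction and stays where left. Jaw 52 mm wide, top 40 mm above the table; its lip overlaps the clamped foot's flange by 5 mm from above, so the foot cannot be lifted until the jaw has opened by some 10 mm
- jaw_fin (a point): centre of the dark upright grip fin on the moving jaw, 65 mm above the table and (jaw closed) 60 mm along the vise's x from its origin; moves with the jaw, axes as the vise's. The fin is 10 mm thick along x, 34 mm wide along y, from 39 to 81 mm above the table
- tray: loose open grey plastic tray, about 350 g, outside 170 x 140 x 44 mm (x, y, z), walls 5 mm, floor 4 mm; origin at the centre of its underside. Inside slick: feet start to slide at about 10 degrees of tilt, along a wall from about 20; the underside grips the table. Corner +x +y has a small pouring lip at the rim; the corner across the diagonal, -x -y, has an upright grip fin
- tray_corner (a point): the inner corner of the tray's floor below the pouring lip: at (80, 65, 4) mm in the tray's frame; the lip reaches 22 mm outward from the corner. The tray's outer bottom corner there, on which it can be tipped, is at (85, 70, 0) mm in the tray's frame. The quarter of the floor at this corner starts empty
- tray_grip (a point): point on the tray's upright grip fin at the corner across the diagonal from the lip, at (-91, -75, 68) mm in the tray's frame. The fin is 10 mm thick and 46 mm long along the diagonal towards the lip, centred on this point, top 90 mm above the tray's underside; its faces are vertical and lie along that diagonal (which is turned 0.689 rad from the tray's x towards its y)
- foot_new: aluminium mounting foot: flange 30 x 24 x 6 mm (x, y, z) with a boss 16 x 24 x 20 mm standing centred on it (inverted T, 26 mm high, a small hole in the top), 50 g; origin at the centre of its underside, z up. At the start it is clamped in the vise, its axes along the vise's
- foot1: aluminium mounting foot: flange 30 x 24 x 6 mm (x, y, z) with a boss 16 x 24 x 20 mm standing centred on it (inverted T, 26 mm high, a small hole in the top), 50 g; origin at the centre of its underside, z up. At the start it stands in the tray
- foot2: aluminium mounting foot: flange 30 x 24 x 6 mm (x, y, z) with a boss 16 x 24 x 20 mm standing centred on it (inverted T, 26 mm high, a small hole in the top), 50 g; origin at the centre of its underside, z up. At the start it stands in the tray
- foot3: aluminium mounting foot: flange 30 x 24 x 6 mm (x, y, z) with a boss 16 x 24 x 20 mm standing centred on it (inverted T, 26 mm high, a small hole in the top), 50 g; origin at the centre of its underside, z up. At the start it stands in the tray
- tape: bystander: black ring-shaped tape roll, 90 mm across, 19 mm high, lying flat; origin under its centre
- screwdriver: bystander: screwdriver 160 mm long with a red handle, lying along its x axis
- pliers: bystander: pliers with red handles, 160 mm long, 16 mm high, lying along their x axis
Not all that is in view belongs to the job. Of the things that look like the vise, take the one that is farthest from the robot's base at the start.

How it is judged:
On the way, in this order (a step that is already met when the one before it is completed fails the run):
1. the vise jaw is slid open by at least 15 mm, the foot still standing on the vise (value of joint jaw above 0.015 m and distance of foot_new from where it was at the start of the episode below 0.03 m), for 0.1 s.
2. the finished foot lies in the tray, let go, and the tray is flat on the table (x of foot_new in the frame of tray between -0.082 and 0.082 m and y of foot_new in the frame of tray between -0.067 and 0.067 m and z of foot_new in the frame of tray between -0.005 and 0.04 m and contact force between the fingers and foot_new below 0.1 N and linear speed of foot_new below 0.05 m/s and angle between tray's own z axis and vertical below 0.1 rad and height (world z) of tray below 0.01 m), for 0.2 s.
At the end, for the whole second after the job is handed in: the tray is held by the fingers at 16 to 49 degrees of tilt, leaning on neither the vise nor the bystanders; all four feet are in it, at rest, each with the centre of its underside within 90 mm of the inner floor corner under the pouring lip; the vise jaw is open by more than 12 mm (angle between tray's own z axis and vertical between 0.28 and 0.85 rad and contact force between the fingers and tray above 0.5 N and value of joint jaw above 0.012 m and contact force between tray and vise below 0.3 N and contact force between tray and tape below 0.3 N and contact force between tray and screwdriver below 0.3 N and contact force between tray and pliers below 0.3 N and linear speed of each of tray, foot_new, foot1, foot2, foot3 below 0.03 m/s and x of foot_new in the frame of tray between -0.082 and 0.082 m and y of foot_new in the frame of tray between -0.067 and 0.067 m and z of foot_new in the frame of tray between -0.005 and 0.04 m and distance between each of foot_new, foot1, foot2, foot3 and tray_corner below 0.09 m and x of foot1 in the frame of tray between -0.082 and 0.082 m and y of foot1 in the frame of tray between -0.067 and 0.067 m and z of foot1 in the frame of tray between -0.005 and 0.04 m and x of foot2 in the frame of tray between -0.082 and 0.082 m and y of foot2 in the frame of tray between -0.067 and 0.067 m and z of foot2 in the frame of tray between -0.005 and 0.04 m and x of foot3 in the frame of tray between -0.082 and 0.082 m and y of foot3 in the frame of tray between -0.067 and 0.067 m and z of foot3 in the frame of tray between -0.005 and 0.04 m); the arm keeps its last pose, push and grip.
It fails at once if the tape is disturbed (moved by more than 25 mm) (distance of tape from where it was at the start of the episode above 0.025 m).
It fails at once if the screwdriver is disturbed (moved by more than 25 mm) (distance of screwdriver from where it was at the start of the episode above 0.025 m).
It fails at once if the pliers is disturbed (moved by more than 25 mm) (distance of pliers from where it was at the start of the episode above 0.025 m).
It also fails if it takes over 61 s, if anything falls off the work surface, if the arm or the gripper's body presses on something with over 40 N, if the wrist force passes 120 N, or if a joint passes its speed limit or range.

## Working session

There is one attempt and no reset: what is moved stays moved. The work goes in short steps, Python scripts to look and compute and a tool call to move; the robot and the scene stay as the last step left them, time stands still between calls to the robot, and variables do not carry over. Pictures are saved under pics/ and viewed, at most 10 in all, crops included, and the job is handed in when it is done.

Besides the shell and the picture viewer there is one more tool, called after "Call:" in YAML: its name, and indented under it one key for each argument. send_rows: Moves the arm, as the interface text tells. Its arguments: {"type":"object","properties":{"xyz":{"type":"array","items":{"type":"array","items":{"type":"number"}}},"angular":{"type":"array","items":{"type":"array","items":{"type":"number"}}},"fingers":{"type":"array","items":{"type":"number"}},"newtons":{"type":"number"}},"required":["xyz","angular","fingers"]}

```bash
mkdir -p pics; ls; cat > h.py <<'E'
import numpy as np, cv2
from workcell import ctrl, camera, get_calibration, cut_out
def cloud(name,depth):
    c=get_calibration(name);K=np.array(c["K"]);R=np.array(c["rotation"]);p=np.array(c["position"])
    v,u=np.mgrid[:420,:560]
    P=np.stack([(u-K[0,2])/K[0,0]*depth,(v-K[1,2])/K[1,1]*depth,depth],-1)
    return P@R.T+p
E
python3 - <<'E'
from h import *
for n in("top","scene"):
    im,d=camera(n);np.savez(f"{n}.npz",im=im,d=d)
    cv2.imwrite(f"pics/{n}0.png",im[:,:,::-1]); c=get_calibration(n);print(n,c)
    W=cloud(n,d)
    for t in ("vise","jaw_fin","tray","tray_grip","foot_new","tape","screwdriver","pliers"):
        for r in cut_out(n,t):
            m=r["mask"]&(d>0);print(t,round(r["conf"],2),r["pixel"],m.sum(),np.median(W[m],0).round(3) if m.any() else'')
E
```

```text
pics
top {'K': array([[482.48160404,   0.        , 281.89130419],
       [  0.        , 482.48160404, 215.51824334],
       [  0.        ,   0.        ,   1.        ]]), 'position': array([ 0.45557131, -0.09423477,  1.20486666]), 'rotation': array([ 0.02431821, -0.69824895,  0.71471744, -0.03218692])}Traceback (most recent call last):
  File "<stdin>", line 5, in <module>
  File "h.py", line 7, in cloud
    return P@R.T+p
           ~^~~~
ValueError: matmul: Input operand 1 has a mismatch in its core dimension 0, with gufunc signature (n?,k),(k,m?)->(n?,m?) (size 4 is different from 3)
```

Rotation is a quaternion (w, x, y, z).

```bash
sed -i 's/R=np.array(c\["rotation"\])/q=c["rotation"];R=Rot.from_quat([q[1],q[2],q[3],q[0]]).as_matrix()/; 1a from scipy.spatial.transform import Rotation as Rot' h.py
python3 - <<'E'
from h import *
for n in("top","scene"):
    im,d=camera(n);
    cv2.imwrite(f"pics/{n}0.png",im[:,:,::-1])
    W=cloud(n,d);D=dict(im=im,d=d)
    for t in ("vise","jaw_fin","tray","tray_grip","foot_new","tape","screwdriver","pliers"):
        for i,r in enumerate(cut_out(n,t)):
            m=r["mask"]&(d>0);D[f"{t}{i}"]=r["mask"];print(t,i,round(r["conf"],2),r["pixel"],m.sum(),np.median(W[m],0).round(3) if m.any() else'')
    np.savez(f"{n}.npz",**D)
E
```

```text
vise 0 0.97 [167.2, 253.6] 2480 [0.457 0.172 0.027]
vise 1 0.71 [132.0, 341.4] 2623 [0.254 0.258 0.027]
vise 2 0.4 [162.6, 260.6] 548 [0.452 0.175 0.041]
jaw_fin 0 0.93 [164.1, 256.6] 596 [0.453 0.174 0.041]
jaw_fin 1 0.79 [330.0, 314.3] 537 [ 0.306 -0.211  0.041]
jaw_fin 2 0.66 [127.7, 349.5] 653 [0.241 0.265 0.041]
jaw_fin 3 0.62 [146.1, 132.9] 646 [0.771 0.229 0.013]
tray 0 0.68 [296.9, 212.1] 3871 [ 0.549 -0.146  0.005]
tray_grip 0 0.84 [294.8, 216.9] 4170 [ 0.548 -0.146  0.006]
tape 0 0.92 [226.5, 132.8] 673 [0.778 0.009 0.019]
tape 1 0.27 [294.1, 215.4] 4021 [ 0.548 -0.146  0.006]
screwdriver 0 0.63 [414.0, 228.9] 407 [ 0.514 -0.434  0.022]
pliers 0 0.92 [146.2, 134.3] 662 [0.769 0.229 0.013]
pliers 1 0.43 [164.9, 255.1] 578 [0.452 0.174 0.041]
vise 0 0.67 [491.5, 280.8] 3266 [0.267 0.276 0.026]
vise 1 0.64 [390.0, 293.3] 3206 [0.47  0.193 0.026]
vise 2 0.61 [335.7, 174.0] 1714 [ 0.326 -0.198  0.026]
jaw_fin 0 0.89 [504.5, 272.2] 850 [0.236 0.274 0.04 ]
jaw_fin 1 0.67 [395.6, 282.0] 895 [0.444 0.182 0.041]
jaw_fin 2 0.57 [343.1, 163.2] 380 [ 0.3   -0.204  0.041]
tray 0 0.78 [272.8, 218.8] 4084 [ 0.538 -0.142  0.019]
tray_grip 0 0.76 [277.4, 217.5] 3888 [ 0.538 -0.141  0.019]
foot_new 0 0.66 [207.5, 310.3] 1104 [0.782 0.015 0.018]
foot_new 1 0.46 [374.4, 291.6] 191 [0.494 0.176 0.046]
foot_new 2 0.33 [393.7, 285.2] 867 [0.444 0.183 0.041]
tape 0 0.64 [208.3, 312.0] 984 [0.783 0.015 0.018]
screwdriver 0 0.79 [228.4, 158.3] 290 [ 0.521 -0.43   0.017]
pliers 0 0.77 [258.9, 382.3] 1450 [0.772 0.232 0.012]
```

View pics/top0.png

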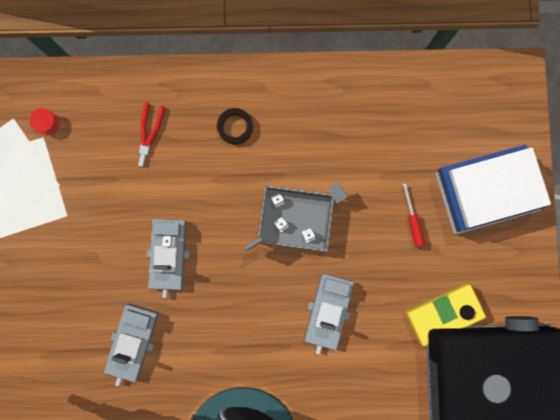

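View pics/scene0.png

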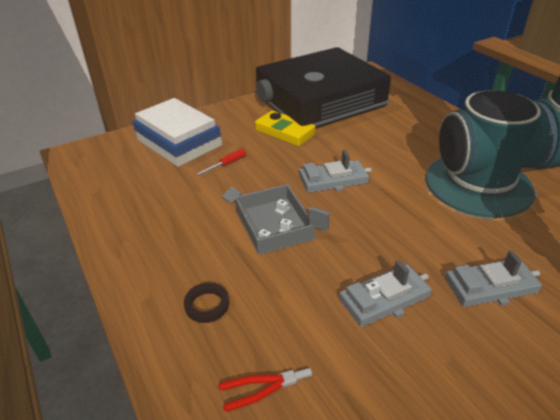

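```bash
python3 - <<'E'
from h import *
for n in("top","scene"):
    D=np.load(n+".npz");W=cloud(n,D["d"]);ok=D["d"]>0
    def sel(c,r,z0,z1): return W[ok&(np.hypot(W[...,0]-c[0],W[...,1]-c[1])<r)&(W[...,2]>z0)&(W[...,2]<z1)]
    def rect(P,t):
        (cx,cy),(w,h),a=cv2.minAreaRect((P[:,:2]*1000).astype(np.float32));print(n,t,len(P),'c',round(cx,1),round(cy,1),'wh',round(w,1),round(h,1),'a',round(a,2),'mean',(P.mean(0)*1000).round(1))
    v=(.457,.172)
    rect(sel(v,.13,.015,.032),'base');rect(sel(v,.1,.036,.0425),'jawtop');rect(sel(v,.1,.0435,.0475),'fixjaw?');rect(sel((.494,.176),.02,.048,.056),'foottop');rect(sel(v,.1,.06,.09),'fin')
    t=(.545,-.146)
    rect(sel(t,.12,.038,.048),'rim');P=sel(t,.18,.055,.1);rect(P,'fin');P=sel(t,.1,.02,.034)
    rect(sel(t,.06,-.004,.009),'floor')
    m=ok&(np.abs(W[...,0]-t[0])<.055)&(np.abs(W[...,1]-t[1])<.07)&(W[...,2]>.026)&(W[...,2]<.034)
    k,l,s,c=cv2.connectedComponentsWithStats(m.astype(np.uint8))
    for i in range(1,k): 
        if s[i,4]>5: rect(W[l==i],'feet')
E
```

```text
top base 1379 c 453.2 176.7 wh 82.0 190.1 a 86.34 mean [447.2 173.1  24.9]
top jawtop 440 c 480.0 172.5 wh 57.0 118.0 a 86.71 mean [461.2 174.2  39.9]
top fixjaw? 245 c 482.1 175.9 wh 60.2 113.8 a 84.48 mean [511.9 172.2  45.4]
top foottop 61 c 498.2 169.3 wh 30.2 17.5 a 4.04 mean [494.3 169.   51. ]
top fin 78 c 432.4 177.1 wh 33.3 9.4 a 88.03 mean [432.4 176.3  79.4]
top rim 586 c 552.2 -151.2 wh 189.0 163.2 a 81.12 mean [ 553.  -156.3   44.2]
top fin 112 c 545.6 -133.4 wh 35.7 272.1 a 27.72 mean [499.7 -69.4  83.8]
top floor 1553 c 545.4 -146.0 wh 118.0 117.4 a 43.08 mean [ 547.6 -147.9    4.4]
top feet 60 c 590.1 -97.0 wh 15.9 23.0 a 25.36 mean [589.9 -97.1  30.4]
top feet 60 c 529.3 -104.6 wh 15.7 23.9 a 35.33 mean [ 529.3 -104.2   29.8]
top feet 58 c 500.7 -171.4 wh 15.3 23.1 a 24.8 mean [ 500.8 -171.2   30.2]
scene base 1465 c 453.0 178.1 wh 82.8 191.5 a 86.96 mean [466.9 193.   24.3]
scene jawtop 606 c 480.9 175.6 wh 60.9 118.1 a 86.68 mean [467.  180.2  39.9]
scene fixjaw? 361 c 484.8 173.1 wh 59.9 110.8 a 89.23 mean [516.9 173.8  45.2]
scene foottop 88 c 493.3 170.0 wh 17.3 24.4 a 89.41 mean [493.8 170.3  51. ]
scene fin 172 c 433.2 178.8 wh 34.2 11.3 a 88.44 mean [434.6 180.8  73.9]
scene rim 666 c 551.2 -150.2 wh 196.7 163.4 a 80.67 mean [ 549.3 -142.6   43.1]
scene fin 302 c 542.3 -132.6 wh 25.8 271.7 a 29.3 mean [486.1 -39.   75.2]
scene floor 842 c 538.6 -151.2 wh 105.6 108.6 a 81.42 mean [ 543.7 -154.4    4.3]
scene feet 20 c 502.4 -215.3 wh 6.3 24.6 a 75.48 mean [ 499.8 -213.7   29.9]
scene feet 49 c 501.6 -170.5 wh 17.8 24.8 a 17.77 mean [ 501.3 -169.2   29.9]
scene feet 60 c 529.9 -103.7 wh 20.1 24.7 a 25.83 mean [ 529.5 -102.6   29.7]
scene feet 58 c 589.9 -96.7 wh 16.3 27.9 a 18.39 mean [589.9 -95.2  29.8]
```

```bash
python3 - <<'E'
from h import *
from scipy.optimize import least_squares, minimize
Ds={n:np.load(n+".npz") for n in("top","scene")}
for n,D in Ds.items():
    W=cloud(n,D["d"]);ok=D["d"]>0
    def rect(x0,x1,y0,y1,z0,z1,t):
        m=ok&(W[...,0]>x0)&(W[...,0]<x1)&(W[...,1]>y0)&(W[...,1]<y1)&(W[...,2]>z0)&(W[...,2]<z1)
        m=m.astype(np.uint8)
        k,l,s,c=cv2.connectedComponentsWithStats(m);i=1+s[1:,4].argmax();P=W[l==i]
        (cx,cy),(w,h),a=cv2.minAreaRect((P[:,:2]*1000).astype(np.float32));print(n,t,len(P),'c',round(cx,1),round(cy,1),'wh',round(w,1),round(h,1),'a',round(a,2),'mean',(P.mean(0)*1000).round(1))
        return P
    rect(.5,.56,.1,.25,.0435,.0475,'fixj'); rect(.4,.485,.1,.25,.037,.0425,'jaw'); rect(.43,.56,.1,.25,.048,.055,'foot');rect(.4,.46,.1,.25,.078,.085,'fintop')
    rect(.4,.7,-.3,.0,.040,.048,'rim');rect(.45,.56,-.1,.0,.085,.095,'tgripTop')
    P=rect(.45,.56,-.1,.0,.055,.095,'tgrip')
    c=P[:,:2].mean(0);u,s,vt=np.linalg.svd(P[:,:2]-c);print('dir',vt[0])
    # tray rim fit with oriented rectangle outline
    m=ok&(np.hypot(W[...,0]-.548,W[...,1]+.146)<.105)&(abs(W[...,2]-.044)<.002)
    Q=W[m][:,:2]
    def f(p):
        a=p[2];X=np.array([np.cos(a),np.sin(a)]);Y=np.array([-X[1],X[0]]);d=Q-p[:2]
        x=abs(d@X);y=abs(d@Y);return np.minimum(abs(x-.0825)+np.maximum(y-.0675,0),abs(y-.0675)+np.maximum(x-.0825,0))
    r=least_squares(f,[.548,-.146,np.radians(-97)],loss='soft_l1',f_scale=.002,x_scale=[.01,.01,.1]);print('tray',r.x,np.degrees(r.x[2]),np.median(f(r.x)))
    x,y,a=r.x
    c,s=np.cos(a),np.sin(a);T=lambda p:(x+c*p[0]-s*p[1],y+s*p[0]+c*p[1]);print('grip',T((-.091,-.075)),'corner',T((.085,.07)))
E
```

```text
top fixj 193 c 524.7 171.8 wh 60.4 28.9 a 88.59 mean [524.7 171.7  45.5]
top jaw 356 c 453.5 176.3 wh 52.7 62.4 a 86.42 mean [457.6 174.6  40. ]
top foot 58 c 494.5 168.8 wh 16.7 21.5 a 88.77 mean [493.8 168.7  50.9]
top fintop 58 c 432.5 176.8 wh 32.5 9.3 a 88.41 mean [431.9 176.6  81.3]
top rim 508 c 552.3 -151.3 wh 188.8 163.2 a 81.03 mean [ 559.8 -163.2   44.4]
top tgripTop 83 c 482.2 -38.7 wh 9.9 45.4 a 30.81 mean [482.3 -38.8  90.3]
top tgrip 93 c 482.2 -38.8 wh 9.9 45.4 a 30.66 mean [482.  -39.3  88.2]
dir [-0.50693145  0.86198637]
tray [ 0.54216379 -0.14063852 -1.72669083] -98.93209724657213 0.0014232965775000522
grip (np.float64(0.4822023164593874), np.float64(-0.039097288985480316)) corner (np.float64(0.5981174752195624), np.float64(-0.23547619816262041))
scene fixj 326 c 522.0 172.6 wh 59.9 36.5 a 89.23 mean [524.  173.   45.2]
scene jaw 491 c 452.2 177.1 wh 53.7 60.8 a 86.42 mean [455.6 179.9  40. ]
scene foot 88 c 493.3 170.0 wh 17.3 24.4 a 89.41 mean [493.8 170.3  51. ]
scene fintop 69 c 432.2 179.4 wh 32.5 9.4 a 88.48 mean [432.8 179.6  80.7]
scene rim 586 c 544.7 -130.7 wh 227.0 161.7 a 87.02 mean [ 546.  -138.2   43.8]
scene tgripTop 88 c 481.2 -37.1 wh 12.8 45.0 a 31.3 mean [482.3 -35.8  89.2]
scene tgrip 296 c 481.7 -37.0 wh 13.8 45.3 a 32.25 mean [483.6 -34.7  75.6]
dir [-0.52306324  0.85229387]
tray [ 0.54231735 -0.13920367 -1.72140078] -98.62899929468264 0.0015285584243140554
grip (np.float64(0.48181955848097685), np.float64(-0.03798105107636249)) corner (np.float64(0.5987719461394795), np.float64(-0.23374401749487417))
```

```bash
python3 - <<'E'
from h import *
o=ctrl.get_obs();print(o["clock"],o["tool_pos"],o["joints"],o["opening"])
q=o["orientation"];R=Rot.from_quat([q[1],q[2],q[3],q[0]]).as_matrix();print(R.round(3),np.degrees(np.arctan2(R[1,1],R[0,1])))
x,y,a=.5422,-.140,np.radians(-98.8);c,s=np.cos(a),np.sin(a)
for f in((.590,-.0965),(.5295,-.104),(.501,-.170)): d=np.array(f)-(x,y);print((c*d[0]+s*d[1]).round(4),(-s*d[0]+c*d[1]).round(4))
for p in((.04,.03),(.035,.025)):print(p,x+c*p[0]-s*p[1],y+s*p[0]+c*p[1])
E
```

```text
0.95 [0.2147783  0.63990595 0.24529965] [ 1.20918549e+00  1.15981681e-01  1.44162550e+00 -5.09794842e-06
  1.58402294e+00 -3.77753859e-02] 0.08560522828052085
[[-0.948  0.318 -0.   ]
 [ 0.318  0.948 -0.   ]
 [-0.    -0.    -1.   ]] 71.44559176420621
-0.0503 0.0406
-0.0336 -0.0181
0.0359 -0.0361
(0.04, 0.03) 0.5657274179920351 -0.18411871034638327
(0.035, 0.025) 0.5615512052662225 -0.1784126392577303
```

The manual's scale: turns go in shares of 2 rad. Converting my numbers, -1.309 rad / 2 = -0.6545.

Call:
send_rows:
  xyz:
    - [0.05,-0.09,0]
    - [0.09,-0.18,0]
    - [0.13,-0.27,0]
    - [0.17,-0.36,-0.03]
    - [0.2175,-0.462,-0.06]
    - [0.2175,-0.462,-0.095]
    - [0.2175,-0.462,-0.095]
    - [0.2175,-0.462,-0.095]
    - [0.2175,-0.462,-0.095]
    - [0.2175,-0.462,-0.095]
  angular:
    - [0,0,-0.09]
    - [0,0,-0.18]
    - [0,0,-0.27]
    - [0,0,-0.36]
    - [0,0,-0.45]
    - [0,0,-0.54]
    - [0,0,-0.63]
    - [0,0,-0.6545]
    - [0,0,-0.6545]
    - [0,0,-0.6545]
  fingers: [0.04,0.04,0.04,0.04,0.04,0.04,0.04,0.04,0.04,0.04]
  newtons: 30

```text
clock: 2.2
tool_pos: [0.4325, 0.1765, 0.1497]
orientation: [-0.0, 0.73, 0.684, -0.0]
contact_force: [0.6, 0.9, 1.2]
opening: 0.0398
grasp_force: 0.0
```

Call:
send_rows:
  xyz:
    - [0,0,-0.04]
    - [0,0,-0.08]
    - [0,0,-0.09]
    - [0,0,-0.09]
    - [0,0,-0.09]
    - [0,0,-0.09]
    - [0,0,-0.09]
    - [0,0,-0.09]
  angular:
    - [0,0,0]
    - [0,0,0]
    - [0,0,0]
    - [0,0,0]
    - [0,0,0]
    - [0,0,0]
    - [0,0,0]
    - [0,0,0]
  fingers: [0.04,0.04,0.04,0.04,0,0,0,0]

```text
clock: 3.2
tool_pos: [0.4327, 0.1783, 0.0619]
orientation: [0.0, 0.729, 0.685, 0.001]
contact_force: [-3.5, 0.8, 7.7]
opening: 0.0097
grasp_force: 31.7
```

Call:
send_rows:
  xyz:
    - [-0.006,0.0004,0]
    - [-0.012,0.0008,0]
    - [-0.018,0.001,0]
    - [-0.025,0.0016,0]
    - [-0.033,0.002,0]
    - [-0.035,0.002,0]
    - [-0.035,0.002,0]
    - [-0.035,0.002,0]
  angular:
    - [0,0,0]
    - [0,0,0]
    - [0,0,0]
    - [0,0,0]
    - [0,0,0]
    - [0,0,0]
    - [0,0,0]
    - [0,0,0]
  fingers: [0,0,0,0,0,0,0,0]

```text
clock: 4.2
tool_pos: [0.3977, 0.1805, 0.0619]
orientation: [0.0, 0.729, 0.685, 0.001]
contact_force: [-2.3, 3.1, 9.3]
opening: 0.0097
grasp_force: 32.3
```

Call:
send_rows:
  xyz:
    - [0,0,0]
    - [0,0,0]
    - [0,0,0.03]
    - [0,0,0.08]
  angular:
    - [0,0,0]
    - [0,0,0]
    - [0,0,0]
    - [0,0,0]
  fingers: [0.04,0.04,0.04,0.04]

```text
clock: 4.7
tool_pos: [0.3964, 0.1795, 0.1399]
orientation: [-0.001, 0.729, 0.685, -0.001]
contact_force: [0.5, 0.6, 0.7]
opening: 0.0402
grasp_force: 0.0
```

```bash
python3 - <<'E'
from h import *
o=ctrl.get_obs();print(o["clock"],o["tool_pos"],o["joints"])
for n in("scene","top"):
    im,d=camera(n);W=cloud(n,d)
    if n=="scene": cv2.imwrite("pics/s1.png",cv2.resize(im[200:360,290:560,::-1],None,fx=2.5,fy=2.5))
    m=(d>0)&(abs(W[...,0]-.494)<.03)&(abs(W[...,1]-.17)<.03)&(W[...,2]>.048)&(W[...,2]<.055);P=W[m]
    if len(P): print(n,len(P),P.mean(0),cv2.minAreaRect((P[:,:2]*1000).astype(np.float32)))
    m=(d>0)&(abs(W[...,0]-.4)<.05)&(abs(W[...,1]-.178)<.03)&(W[...,2]>.07)&(W[...,2]<.085);P=W[m]
    if len(P): print(n,'fin',len(P),P.mean(0))
E
```

```text
4.7 [0.39640795 0.17953716 0.13990015] [ 3.66692994e-01 -3.84746711e-01  2.06404679e+00 -8.40590160e-05
  1.46547416e+00  4.28834215e-01]
scene 99 [0.4972159  0.17065721 0.05052894] ((502.661865234375, 178.29498291015625), (38.09764099121094, 36.25265884399414), 78.05313110351562)
scene fin 121 [0.39993144 0.18221899 0.07802041]
top 78 [0.49930616 0.16899535 0.05126232] ((502.80267333984375, 172.56509399414062), (52.543670654296875, 38.205013275146484), 89.0263442993164)
top fin 47 [0.39819813 0.17250761 0.08005766]
```

View pics/s1.png

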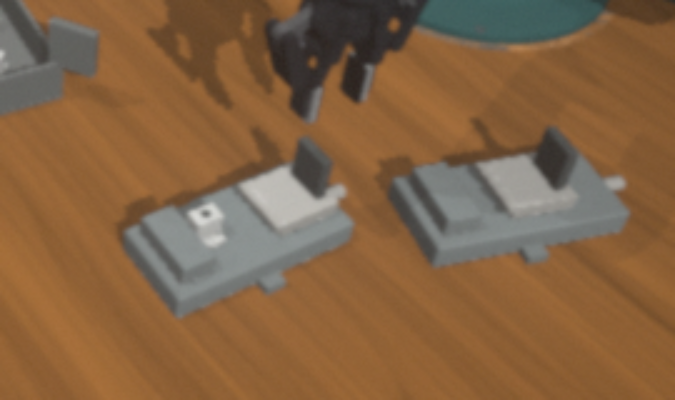

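Scaled: 1.571 rad / 2 = 0.7855.

Call:
send_rows:
  xyz:
    - [0.03,-0.003,0]
    - [0.06,-0.006,0]
    - [0.0975,-0.0095,0]
    - [0.0975,-0.0095,0]
    - [0.0975,-0.0095,0]
    - [0.0975,-0.0095,0]
    - [0.0975,-0.0095,0]
    - [0.0975,-0.0095,-0.02]
    - [0.0975,-0.0095,-0.04]
    - [0.0975,-0.0095,-0.04]
    - [0.0975,-0.0095,-0.04]
  angular:
    - [0,0,0.09]
    - [0,0,0.18]
    - [0,0,0.27]
    - [0,0,0.36]
    - [0,0,0.45]
    - [0,0,0.54]
    - [0,0,0.63]
    - [0,0,0.72]
    - [0,0,0.7855]
    - [0,0,0.7855]
    - [0,0,0.7855]
  fingers: [0.045,0.045,0.045,0.045,0.045,0.045,0.045,0.045,0.045,0.045,0.045]

```text
clock: 6.18
tool_pos: [0.495, 0.1705, 0.101]
orientation: [0.0, 0.032, 0.999, 0.0]
contact_force: [0.5, 0.3, -0.1]
opening: 0.0452
grasp_force: 0.0
```

Call:
send_rows:
  xyz:
    - [-0.001,0,-0.03]
    - [-0.001,0,-0.05]
    - [-0.001,0,-0.06]
    - [-0.001,0,-0.06]
    - [-0.001,0,-0.06]
    - [-0.001,0,-0.06]
    - [-0.001,0,-0.06]
    - [-0.001,0,-0.06]
  angular:
    - [0,0,0]
    - [0,0,0]
    - [0,0,0]
    - [0,0,0]
    - [0,0,0]
    - [0,0,0]
    - [0,0,0]
    - [0,0,0]
  fingers: [0.045,0.045,0.045,0.045,0.0,0.0,0.0,0.0]

```text
clock: 7.18
tool_pos: [0.4943, 0.1706, 0.0413]
orientation: [0.001, 0.031, 1.0, 0.0]
contact_force: [0.3, 0.3, 6.5]
opening: 0.0284
grasp_force: 30.3
```

```bash
python3 - <<'E'
from h import *
for n in("top","scene"):
    D=np.load(n+".npz");W=cloud(n,D["d"])
    m=(abs(W[...,0]-.494)<.0155)&(abs(W[...,1]-.17)<.03)&(W[...,2]>.028)&(W[...,2]<.055)
    for z0,z1 in((.029,.034),(.048,.055)):
        P=W[m&(W[...,2]>z0)&(W[...,2]<z1)]
        if len(P): print(n,z0,len(P),P.min(0).round(4),P.max(0).round(4))
im,d=camera("scene");cv2.imwrite("pics/s2.png",cv2.resize(im[220:350,310:470,::-1],None,fx=4,fy=4,interpolation=cv2.INTER_CUBIC))
D=np.load("scene.npz")["im"];cv2.imwrite("pics/s0c.png",np.hstack([cv2.resize(D[250:330,330:430,::-1],None,fx=4,fy=4,interpolation=cv2.INTER_CUBIC),cv2.resize(im[250:330,330:430,::-1],None,fx=4,fy=4,interpolation=cv2.INTER_CUBIC)]))
E
```

```text
top 0.029 44 [0.4814 0.1402 0.0292] [0.5089 0.1985 0.0334]
top 0.048 58 [0.4836 0.1605 0.0481] [0.5053 0.1772 0.0543]
scene 0.029 43 [0.4809 0.1551 0.0296] [0.5016 0.1886 0.0339]
scene 0.048 88 [0.4811 0.1614 0.0481] [0.5055 0.1787 0.055 ]
```

View pics/s0c.png

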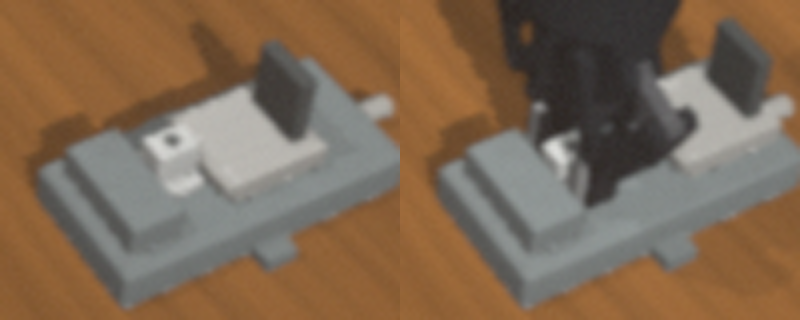

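Call:
send_rows:
  xyz:
    - [0,0,0]
    - [0,0,0]
    - [0,0,0.007]
    - [0,0,0.007]
    - [0,0,0.007]
    - [0,0,0.007]
    - [0,0,0.007]
    - [0,0,0.007]
  angular:
    - [0,0,0]
    - [0,0,0]
    - [0,0,0]
    - [0,0,0]
    - [0,0,0]
    - [0,0,0]
    - [0,0,0]
    - [0,0,0]
  fingers: [0.045,0.045,0.045,0.045,0,0,0,0]

```text
clock: 8.22
tool_pos: [0.4938, 0.1704, 0.0473]
orientation: [0.0, 0.031, 1.0, -0.0]
contact_force: [0.4, -0.1, 1.8]
opening: 0.0152
grasp_force: 30.3
```

Scaled: -0.09 rad / 2 = -0.045.

Call:
send_rows:
  xyz:
    - [0,0,0.03]
    - [0,0,0.07]
    - [0.005,-0.02,0.1]
    - [0.015,-0.07,0.11]
    - [0.025,-0.12,0.11]
    - [0.035,-0.17,0.11]
    - [0.045,-0.22,0.11]
    - [0.055,-0.27,0.11]
    - [0.065,-0.32,0.11]
    - [0.072,-0.354,0.11]
    - [0.072,-0.354,0.11]
    - [0.072,-0.354,0.11]
  angular:
    - [0,0,0]
    - [0,0,0]
    - [0,0,0]
    - [0,0,0]
    - [0,0,0]
    - [0,0,0]
    - [0,0,0]
    - [0,0,-0.045]
    - [0,0,-0.045]
    - [0,0,-0.045]
    - [0,0,-0.045]
    - [0,0,-0.045]
  fingers: [0,0,0,0,0,0,0,0,0,0,0,0]

```text
clock: 9.72
tool_pos: [0.5656, -0.1833, 0.1569]
orientation: [-0.0, 0.076, 0.997, 0.0]
contact_force: [-0.2, 0.4, 0.1]
opening: 0.0156
grasp_force: 30.0
```

```bash
python3 - <<'E'
from h import *
im,d=camera("scene");cv2.imwrite("pics/s3.png",cv2.resize(im[100:320,150:430,::-1],None,fx=2.5,fy=2.5,interpolation=cv2.INTER_CUBIC))
E
```

```text
(no output)
```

View pics/s3.png

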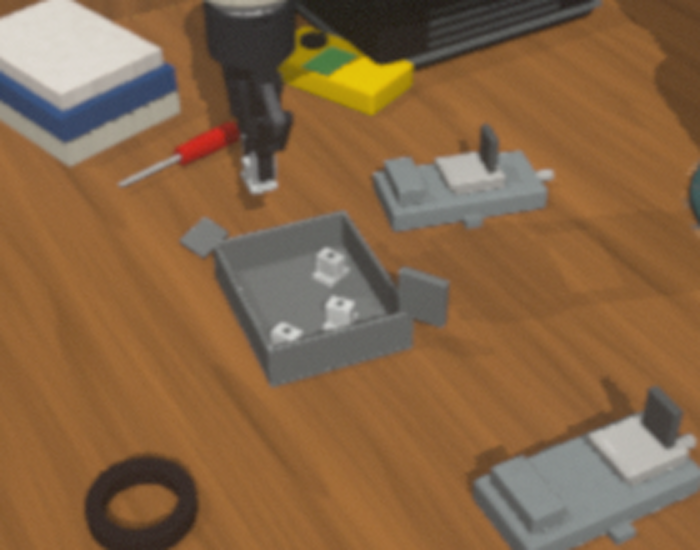

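Call:
send_rows:
  xyz:
    - [0,0,-0.05]
    - [0,0,-0.1]
    - [0,0,-0.12]
    - [0,0,-0.128]
    - [0,0,-0.1295]
    - [0,0,-0.1295]
    - [0,0,-0.1295]
    - [0,0,-0.1295]
    - [0,0,-0.1295]
    - [0,0,-0.1]
    - [0,0,-0.05]
    - [0,0,0]
  angular:
    - [0,0,0]
    - [0,0,0]
    - [0,0,0]
    - [0,0,0]
    - [0,0,0]
    - [0,0,0]
    - [0,0,0]
    - [0,0,0]
    - [0,0,0]
    - [0,0,0]
    - [0,0,0]
    - [0,0,0]
  fingers: [0,0,0,0,0,0,0.032,0.032,0.032,0.032,0.032,0.032]

```text
clock: 11.28
tool_pos: [0.5655, -0.1835, 0.1587]
orientation: [-0.0, 0.076, 0.997, 0.0]
contact_force: [1.2, -0.6, 0.0]
opening: 0.0322
grasp_force: 0.0
```

```bash
cat > feet.py <<'E'
from h import *
def run():
  for n in("top","scene"):
    im,d=camera(n);W=cloud(n,d);ok=d>0
    m=ok&(np.hypot(W[...,0]-.548,W[...,1]+.146)<.105)&(abs(W[...,2]-.044)<.002)
    from scipy.optimize import least_squares
    Q=W[m][:,:2]
    def f(p):
        a=p[2];X=np.array([np.cos(a),np.sin(a)]);Y=np.array([-X[1],X[0]]);dd=Q-p[:2]
        x=abs(dd@X);y=abs(dd@Y);return np.minimum(abs(x-.0825)+np.maximum(y-.0675,0),abs(y-.0675)+np.maximum(x-.0825,0))
    r=least_squares(f,[.542,-.140,np.radians(-98.8)],loss='soft_l1',f_scale=.002,x_scale=[.01,.01,.1]);print(n,'tray',r.x.round(4),np.degrees(r.x[2]))
    P=W[ok&(abs(W[...,0]-.482)<.04)&(abs(W[...,1]+.038)<.04)&(W[...,2]>.06)&(W[...,2]<.095)];print('grip',len(P),P.mean(0).round(4),cv2.minAreaRect((P[:,:2]*1000).astype(np.float32)))
    x,y,a=.5422,-.14,np.radians(-98.8);c,s=np.cos(a),np.sin(a)
    L=np.stack([c*(W[...,0]-x)+s*(W[...,1]-y),-s*(W[...,0]-x)+c*(W[...,1]-y),W[...,2]],-1)
    m=ok&(abs(L[...,0])<.076)&(abs(L[...,1])<.061)&(L[...,2]>.025)&(L[...,2]<.036)
    k,l,s,c=cv2.connectedComponentsWithStats(m.astype(np.uint8))
    for i in range(1,k):
        if s[i,4]>25: print('foot',s[i,4],L[l==i].mean(0).round(4))
    cv2.imwrite(f"pics/{n}_f.png",im[:,:,::-1])
run()
E
python3 feet.py; python3 -c "
from h import *
print(ctrl.get_obs()['joints'])"
```

```text
top tray [ 0.5422 -0.1399 -1.7263] -98.91125949131667
grip 95 [ 0.482  -0.0394  0.0879] ((482.162841796875, -38.73611068725586), (10.00123405456543, 45.43373107910156), 30.849987030029297)
foot 54 [-0.0518  0.0403  0.0305]
foot 64 [ 0.0372 -0.0362  0.0307]
scene tray [ 0.5425 -0.1394 -1.7217] -98.64810045442994
grip 265 [ 0.4834 -0.0346  0.078 ] ((481.4652404785156, -37.281028747558594), (14.49705982208252, 45.93735122680664), 33.134918212890625)
foot 56 [ 0.0348 -0.0359  0.0296]
foot 59 [0.0357 0.0328 0.0296]
foot 66 [-0.0355 -0.0179  0.0293]
foot 64 [-0.0517  0.0412  0.0297]
[-3.56601399e-01 -2.48686470e-02  1.72022234e+00  7.73608739e-06
  1.43804928e+00 -1.77563199e+00]
```

Scaled: -0.18 rad / 2 = -0.09.

Call:
send_rows:
  xyz:
    - [-0.028,0.048,0]
    - [-0.056,0.096,0]
    - [-0.0835,0.145,0]
    - [-0.0835,0.145,0]
    - [-0.0835,0.145,0]
    - [-0.0835,0.145,0]
    - [-0.0835,0.145,0]
    - [-0.0835,0.145,0]
  angular:
    - [0,0,-0.09]
    - [0,0,-0.18]
    - [0,0,-0.27]
    - [0,0,-0.36]
    - [0,0,-0.4405]
    - [0,0,-0.4405]
    - [0,0,-0.4405]
    - [0,0,-0.4405]
  fingers: [0.04,0.04,0.04,0.04,0.04,0.04,0.04,0.04]

```text
clock: 12.38
tool_pos: [0.4823, -0.0387, 0.1572]
orientation: [-0.0, 0.493, 0.87, -0.0]
contact_force: [0.5, -1.0, -0.8]
opening: 0.0395
grasp_force: 0.0
```

Call:
send_rows:
  xyz:
    - [0,0,-0.04]
    - [0,0,-0.08]
    - [0,0,-0.095]
    - [0,0,-0.095]
    - [0,0,-0.095]
    - [0,0,-0.095]
    - [0,0,-0.095]
    - [0,0,-0.095]
    - [0,0,-0.095]
  angular:
    - [0,0,0]
    - [0,0,0]
    - [0,0,0]
    - [0,0,0]
    - [0,0,0]
    - [0,0,0]
    - [0,0,0]
    - [0,0,0]
    - [0,0,0]
  fingers: [0.04,0.04,0.04,0.04,0,0,0,0,0]
  newtons: 80

```text
clock: 13.5
tool_pos: [0.483, -0.0387, 0.0639]
orientation: [0.001, 0.494, 0.87, 0.0]
contact_force: [-1.4, -1.1, 5.8]
opening: 0.0092
grasp_force: 78.4
```

Scaled: 0.241 rad / 2 = 0.1205.

Call:
send_rows:
  xyz:
    - [0.0012,-0.002,0.008]
    - [0.0025,-0.0042,0.0158]
    - [0.004,-0.0068,0.0235]
    - [0.0056,-0.0095,0.0312]
    - [0.0074,-0.0125,0.0387]
    - [0.0092,-0.0156,0.0461]
    - [0.0113,-0.019,0.0534]
    - [0.0134,-0.0226,0.0606]
    - [0.0134,-0.0226,0.0606]
    - [0.0134,-0.0226,0.0606]
  angular:
    - [0.015,0.009,0]
    - [0.03,0.018,0]
    - [0.045,0.0265,0]
    - [0.06,0.0355,0]
    - [0.0755,0.0445,0]
    - [0.0905,0.0535,0]
    - [0.1055,0.0625,0]
    - [0.1205,0.0715,0]
    - [0.1205,0.0715,0]
    - [0.1205,0.0715,0]
  fingers: [0,0,0,0,0,0,0,0,0,0]

```text
clock: 14.75
tool_pos: [0.4957, -0.0615, 0.1226]
orientation: [-0.121, 0.489, 0.861, 0.069]
contact_force: [2.4, -3.1, -1.9]
opening: 0.0092
grasp_force: 78.2
```

Scaled: 0.241 rad / 2 = 0.1205.

Call:
send_rows:
  xyz:
    - [0.0023,-0.0038,0.007]
    - [0.0046,-0.0078,0.0138]
    - [0.0072,-0.012,0.0204]
    - [0.0098,-0.0165,0.0269]
    - [0.0126,-0.0212,0.0332]
    - [0.0154,-0.0259,0.0393]
    - [0.0184,-0.031,0.0452]
    - [0.0214,-0.0361,0.0509]
    - [0.0214,-0.0361,0.0509]
    - [0.0214,-0.0361,0.0509]
    - [0.0214,-0.0361,0.0509]
    - [0.0214,-0.0361,0.0509]
  angular:
    - [0.015,0.009,0]
    - [0.03,0.018,0]
    - [0.045,0.0265,0]
    - [0.06,0.0355,0]
    - [0.0755,0.0445,0]
    - [0.0905,0.0535,0]
    - [0.1055,0.0625,0]
    - [0.1205,0.0715,0]
    - [0.1205,0.0715,0]
    - [0.1205,0.0715,0]
    - [0.1205,0.0715,0]
    - [0.1205,0.0715,0]
  fingers: [0,0,0,0,0,0,0,0,0,0,0,0]

```text
clock: 16.25
tool_pos: [0.517, -0.0972, 0.1737]
orientation: [-0.24, 0.474, 0.836, 0.137]
contact_force: [0.6, -0.3, -0.3]
opening: 0.0093
grasp_force: 78.3
```

```bash
python3 - <<'E'
from h import *
I=[]
for n,(a,b,c,e) in dict(scene=(120,280,200,360),top=(150,280,220,360)).items():
    im,d=camera(n);W=cloud(n,d);np.savez("end_"+n,im=im,d=d)
    th=.56;n_=np.array([.86,.51,0]);n_/=np.linalg.norm(n_)
    Rt=Rot.from_rotvec(th*n_).as_matrix()@Rot.from_euler('z',-98.8,degrees=True).as_matrix()
    L=(W-[.5984,-.2346,0])@Rt+[.085,.07,0]
    fl=L[(d>0)&(abs(L[...,0])<.07)&(abs(L[...,1])<.055)&(abs(L[...,2]-.004)<.012)]
    A=np.c_[fl[:,:2],np.ones(len(fl))];print(n,'floor fit',np.linalg.lstsq(A,fl[:,2],rcond=None)[0].round(4),len(fl))
    m=(d>0)&(abs(L[...,0])<.078)&(abs(L[...,1])<.063)&(L[...,2]>.025)&(L[...,2]<.037)
    k,l,s,cc=cv2.connectedComponentsWithStats(m.astype(np.uint8))
    for i in range(1,k):
        if s[i,4]>10: P=L[l==i].mean(0);print('foot',s[i,4],P.round(4),np.hypot(P[0]-.08,P[1]-.065).round(3))
    I.append(cv2.resize(im[a:b,c:e,::-1],(400,400),interpolation=cv2.INTER_CUBIC))
cv2.imwrite("pics/end.png",np.hstack(I))
E
```

```text
scene floor fit [-0.0048  0.0836  0.0053] 140
foot 117 [0.0435 0.0448 0.0283] 0.042
top floor fit [-0.0159  0.0049  0.0038] 87
```

View pics/end.png

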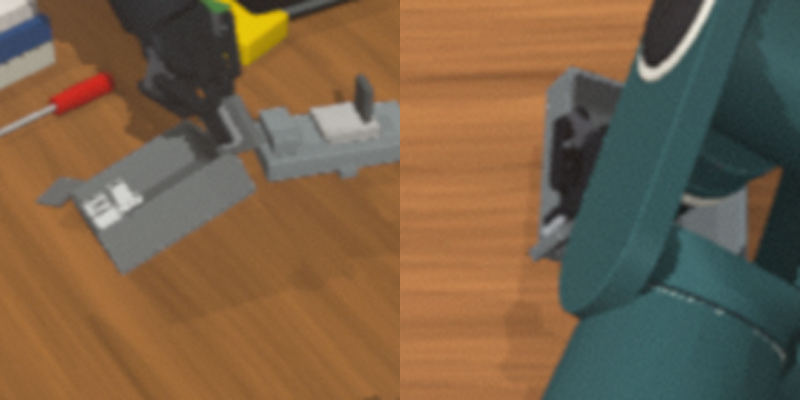

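```bash
python3 - <<'E'
from h import *
D=np.load("end_scene.npz");im=D["im"];cv2.imwrite("pics/end2.png",cv2.resize(im[160:235,205:305,::-1],None,fx=7.5,fy=7.5,interpolation=cv2.INTER_CUBIC))
W=cloud("scene",D["d"]);n_=np.array([.86,.51,0])
Rt=Rot.from_rotvec(.56*n_).as_matrix()@Rot.from_euler('z',-98.8,degrees=True).as_matrix()
L=(W-[.5984,-.2346,0])@Rt+[.085,.07,0]
m=(im.min(2)>150)&(abs(L[...,0])<.08)&(abs(L[...,1])<.066)&(L[...,2]>.005)&(L[...,2]<.04)
P=L[m];print(len(P),P.min(0),P.max(0))
h,_,_=np.histogram2d(P[:,0],P[:,1],bins=[np.arange(-.08,.081,.01),np.arange(-.07,.071,.01)]);print(h.astype(int))
E
```

```text
193 [-0.00221084  0.01311286  0.00556975] [0.07692725 0.06393709 0.029855  ]
[[ 0  0  0  0  0  0  0  0  0  0  0  0  0  0]
 [ 0  0  0  0  0  0  0  0  0  0  0  0  0  0]
 [ 0  0  0  0  0  0  0  0  0  0  0  0  0  0]
 [ 0  0  0  0  0  0  0  0  0  0  0  0  0  0]
 [ 0  0  0  0  0  0  0  0  0  0  0  0  0  0]
 [ 0  0  0  0  0  0  0  0  0  0  0  0  0  0]
 [ 0  0  0  0  0  0  0  0  0  0  0  0  0  0]
 [ 0  0  0  0  0  0  0  0  0  0  0  2  1  0]
 [ 0  0  0  0  0  0  0  0  0  0  0 21 24 10]
 [ 0  0  0  0  0  0  0  0  0  0  0  3  3  1]
 [ 0  0  0  0  0  0  0  0  0  0  0  4  5  0]
 [ 0  0  0  0  0  0  0  0  0  0  0  3  3  0]
 [ 0  0  0  0  0  0  0  0  0  0  2  2  3  0]
 [ 0  0  0  0  0  0  0  0 11 39 18  3  8  8]
 [ 0  0  0  0  0  0  0  0  2  2  7  3  2  1]
 [ 0  0  0  0  0  0  0  0  1  0  1  0  0  0]]
```

View pics/end2.png

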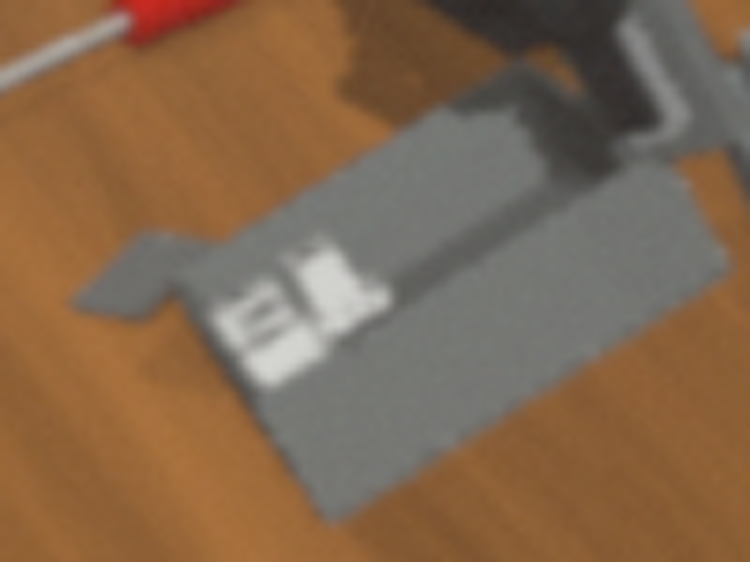

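```bash
python3 - <<'E'
from h import *
D=np.load("end_scene.npz");im=D["im"];d=D["d"]
W=cloud("scene",d);n_=np.array([.86,.51,0]);n_/=np.linalg.norm(n_)
Rt=Rot.from_rotvec(.56*n_).as_matrix()@Rot.from_euler('z',-98.8,degrees=True).as_matrix()
L=(W-[.5984,-.2346,0])@Rt+[.085,.07,0]
c=get_calibration("scene");print('cam in tray',((np.array(c["position"])-[.5984,-.2346,0])@Rt+[.085,.07,0]).round(3))
r=(abs(L[...,0])<.09)&(abs(L[...,1])<.075)&(L[...,2]>-.005)&(L[...,2]<.06)
w=r&(im.min(2)>140)
# z statistics per (x,y) cell inside for all points, min z
for x0 in np.arange(-.08,.08,.01):
    row=[]
    for y0 in np.arange(-.07,.075,.01):
        s=r&(L[...,0]>=x0)&(L[...,0]<x0+.01)&(L[...,1]>=y0)&(L[...,1]<y0+.01)
        row.append(f"{L[...,2][s].max()*1000:4.0f}{'w' if (s&w).any() else ' '}" if s.any() else '  .  ')
    print(f"{x0:6.2f}",*row)
E
```

```text
cam in tray [-1.073  0.088  0.348]
 -0.08   .     57    .     .     .     30    .     41    14    .     .     .     .     43    17 
 -0.07   .     .     .     .     .     .     .     .     .     .     .     .     .     43w   22 
 -0.06   .     .     .     .     .     .     .     .     .     .     .     .     .     42w   26 
 -0.05   .     .     .     .     .     .     .     .     .     .     .     .     .     42w   30 
 -0.04   .     .     .     .     .     .     .     .     .     .     .     .     .     42    .  
 -0.03   37    .     .     .     .     .     .     .     .     .     .     .     .     43w   34 
 -0.02   42    .     .     .     .     .     .     .     .     .     .     .     .     42w   .  
 -0.01   43    .     .     .     .     .     .     .     .     .     .     23w   22w   43w   37 
 -0.00   42    .     .     .     .     .     .     .     .     .     .     30w   29w   44w   42 
  0.01   42    .     .     .     .     .     .     .     .     .     .     29w   29w   43w   .  
  0.02   42    .     .     .     .     .     .     .     .     .      8    29w   28w   43    23 
  0.03   43    .     .     .     .     .     .     .     .     .      9    30w   29w   44    28 
  0.04   43     3     4     3     3     3     4     4     4    .      8w   29w   29w   43    34 
  0.05   42     3     4     3     3     3     3     3    25w   28w   28w   27w   29w   44w    8 
  0.06   42     3     3     3     4     3     3     3    28w   30w   28w   29w   30w   43w   41 
  0.07   43    43    42    41    42    42    43    43    42w   43    40w   43w   44    45    45
```

Scaled: -0.12 rad / 2 = -0.06.

Call:
send_rows:
  xyz:
    - [-0.003,0.0052,-0.0058]
    - [-0.006,0.0102,-0.0116]
    - [-0.0088,0.0149,-0.0177]
    - [-0.0116,0.0196,-0.024]
    - [-0.0142,0.0241,-0.0305]
    - [-0.0168,0.0283,-0.0371]
    - [-0.0168,0.0283,-0.0371]
    - [-0.0168,0.0283,-0.0371]
  angular:
    - [-0.015,-0.009,0]
    - [-0.03,-0.018,0]
    - [-0.045,-0.0265,0]
    - [-0.06,-0.0355,0]
    - [-0.0755,-0.0445,0]
    - [-0.0905,-0.0535,0]
    - [-0.0905,-0.0535,0]
    - [-0.0905,-0.0535,0]
  fingers: [0,0,0,0,0,0,0,0]

```text
clock: 17.35
tool_pos: [0.5003, -0.0688, 0.137]
orientation: [-0.152, 0.486, 0.856, 0.086]
contact_force: [-1.6, 3.9, 1.6]
opening: 0.0095
grasp_force: 78.3
```

```bash
python3 - <<'E'
from h import *
im,d=camera("scene");cv2.imwrite("pics/end3.png",cv2.resize(im[160:245,205:310,::-1],None,fx=7,fy=7,interpolation=cv2.INTER_CUBIC))
W=cloud("scene",d);n_=np.array([.86,.51,0]);n_/=np.linalg.norm(n_)
Rt=Rot.from_rotvec(.35*n_).as_matrix()@Rot.from_euler('z',-98.8,degrees=True).as_matrix()
L=(W-[.5984,-.2346,0])@Rt+[.085,.07,0]
m=(abs(L[...,0])<.079)&(abs(L[...,1])<.064)&(L[...,2]>.001)&(L[...,2]<.036)
for x0 in np.arange(-.08,.08,.008):
    row=[]
    for y0 in np.arange(-.064,.063,.008):
        s=m&(L[...,0]>=x0)&(L[...,0]<x0+.008)&(L[...,1]>=y0)&(L[...,1]<y0+.008)
        row.append(f"{L[...,2][s].max()*1000:3.0f}" if s.any() else '  .')
    print(f"{x0:6.3f}",*row)
E
```

```text
-0.080   .   .   .   .   .   .   .   .   .   .   .   .   .   .   .   .
-0.072   .   .   .   .   .   .   .   .   .   .   .   .   .   .   .   .
-0.064   .   .   .   .   .   .   .   .   .   .   .   .   .   .   .   .
-0.056   .   .   .   .   .   .   .   .   .   .   .   .   .   .   .   .
-0.048   .   .   .   .   .   .   .   .   .   .   .   .   .   .   .   .
-0.040   .   .   .   .   .   .   .   .   .   .   .   .   .   .   .   .
-0.032   .   .   .   .   .   .   .   .   .   .   .   .   .   .   .   .
-0.024   .   .   .   .   .   .   .   .   .   .   .   .   .   .   .   .
-0.016   .   .   .   .   .   .   .   .   .   .   .   .   .   .   .   .
-0.008   2   5   5   4   4   6   4   4   4   3   5   4   4  20  10   9
-0.000   5   4   4   3   3   4   4   3   4   4   3   4   3  31  30  29
 0.008   2   4   4   3   4   5   4   4   3   3   4   4   3  29  31  29
 0.016   5   3   4   3   5   5   3   4   4   4   4   3   9  28  27  28
 0.024   4   3   4   4   4   4   2   4   3   5   6   4   9  29  30  29
 0.032   4   4   3   3   5   4   4   4   4   5   2   4   9  29  30  28
 0.040   3   3   4   3   3   4   4   3   4   3   6   3   8  29  30  28
 0.048   3   3   4   4   3   3   3   3   3   9  30  28  24  27  30  28
 0.056   4   4   3   3   4   4   3   3   4   9  31  29  27  31  29  30
 0.064   4   4   5   4   4   4   3   5   4  10  31  31  30  27  30  29
 0.072  34  31  34  35  35  35  35  34  34  36  33  35  35  35  35  36
```

View pics/end3.png

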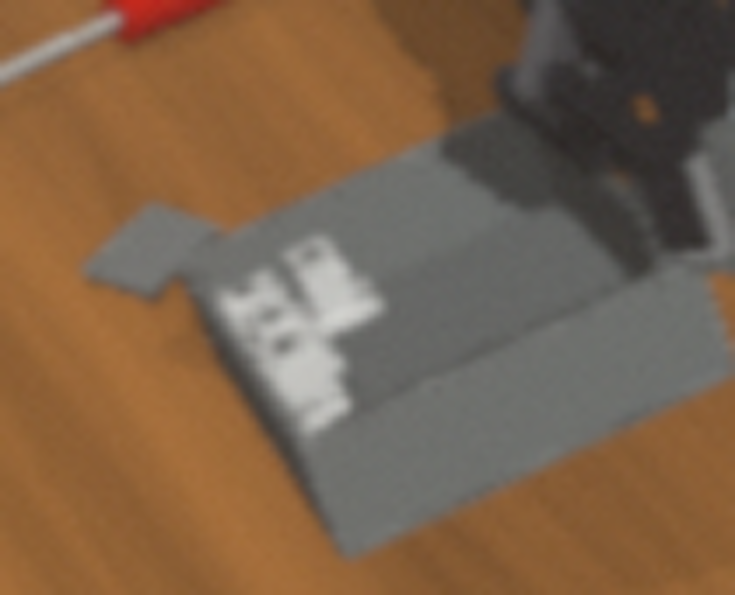

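Scaled: 0.12 rad / 2 = 0.06.

Call:
send_rows:
  xyz:
    - [0.0026,-0.0042,0.0066]
    - [0.0052,-0.0087,0.0131]
    - [0.0079,-0.0133,0.0194]
    - [0.0107,-0.0181,0.0255]
    - [0.0107,-0.0181,0.0255]
    - [0.0107,-0.0181,0.0255]
    - [0.0107,-0.0181,0.0255]
    - [0.0107,-0.0181,0.0255]
    - [0.0107,-0.0181,0.0255]
    - [0.0107,-0.0181,0.0255]
    - [0.0107,-0.0181,0.0255]
    - [0.0107,-0.0181,0.0255]
  angular:
    - [0.015,0.009,0]
    - [0.03,0.018,0]
    - [0.045,0.0265,0]
    - [0.06,0.0355,0]
    - [0.06,0.0355,0]
    - [0.06,0.0355,0]
    - [0.06,0.0355,0]
    - [0.06,0.0355,0]
    - [0.06,0.0355,0]
    - [0.06,0.0355,0]
    - [0.06,0.0355,0]
    - [0.06,0.0355,0]
  fingers: [0,0,0,0,0,0,0,0,0,0,0,0]

```text
clock: 18.9
tool_pos: [0.511, -0.0871, 0.1622]
orientation: [-0.21, 0.479, 0.844, 0.12]
contact_force: [-0.4, -1.0, -0.4]
opening: 0.0093
grasp_force: 78.2
```

```bash
python3 - <<'E'
from h import *
print(ctrl.get_obs()["grasp_force"],ctrl.sign_off())
E
```

```text
the job is handed in; nothing more can be done
78.22755217552185 None
```

I handed the job in at about 19 s with the vise jaw open about 35 mm and the tray held by its fin at about 28° of tilt; the last picture, taken at about 20° just before the final tilt, showed all four feet gathered in the lip corner, the farthest an estimated 77 mm from it (limit 90 mm), and no verdict came back.

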